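# Slide a slotted shim out of its tray and fit it under a jacked bearing foot

### The arm

A 6-joint arm with a two-finger parallel gripper is mounted at the origin on a cart in front of the work surface, level with it; the furniture and walls round the work are solid. World frame = base frame: x ahead of the robot, y to its left, z up, the work surface at z = 0. Lengths are in m, angles in rad, forces in N, time in s.
With the tool pointing down it reaches from about 0.2 to 0.875 m from the base axis. Payload 3.4 kg.
Tool frame: the origin (TCP) lies at the very end of the fingers, on their centre line; the grasp point (between the pads) lies 19 mm behind it; z points along the fingers, y is the line along which they close (so a half turn about z gives the same grasp; the last joint's range is limited). The gripper opens to 94 mm and grips with 3 to 60 N. Pads are 16 mm wide; open, the fingers measure 119 mm over their backs; the gripper's body (75 mm by 177 mm) begins 78 mm behind the grasp point.
Start: joints at [-0.121, 0.276, 1.505, -0, 1.361, -0.121], TCP at [0.575, -0, 0.205] pointing down, gripper open.
Joint ranges: [-2.89, 2.89], [-0.75, 2.08], [0.22, 2.7], [-1.18, 4.32], [0.11, 2.71], [-2.7, 2.7]. Speed limits (rad/s): [2.57, 2.57, 3.14, 3.14, 3.14, 3.14].

### API

Orientations are given as [roll, pitch, yaw] about the fixed x, y, z axes, in that order (R = Rz(yaw) Ry(pitch) Rx(roll)).
In Python, from station import bot gives the robot as it stands. The module is installed in compiled form; this text tells all that it offers.
- The arm moves only by the tool arm_command, never from a script. Its argument "commands" is a list of rows, each an object with "linear": the shift along the world's x, y, z normalised to -1 to 1, where 1 is 80 mm, a list of three; "spin": the turn about the world's z normalised to -1 to 1, where 1 is 90 degrees; "gripper": the opening in per cent of the stroke, from 0 (shut) to 100 (fully open). A call has 1 to 12 rows; each row shifts and turns the commanded pose from where the row before left it; what a row does not reach is not made up. A row lasts 1/12 s, in which the tool goes at most 41.7 mm and 7.16 degrees, less where a joint would pass 70% of its speed; a pose out of reach is approached as far as the arm can. A call with a number of a shift or a turn outside -1 to 1 is refused whole. A call with a gripper value outside its range is refused whole. The fingers move at their own pace and stop on an object; "grip_force" is the grip in N (left out, the last holds). Time passes only in rows, so rows that do not move let the fingers close. It gives the time, the measured TCP pose, the force, the opening and the grip force at its end, in the units of the state.
- bot.observe(): the state, without advancing time (a new reading comes with each control period).
- bot.camera(name): name is "scene" or "side" or "wrist"; returns the picture (384x512x3 uint8, blue, green, red); there is no depth.
- bot.camera_params(name): a dict with "mtx" (3x3 intrinsics, pixels), "R" (3x3) and "t" (3): a world point X has camera coordinates R X + t. Camera axes: x right, y down, z forward; pixel columns grow to the right and rows downward; lengths in m; the calibration is good to about 2 mm. A picture is of the moment at which its call begins: read the wrist's pose just before it. camera_params takes no time and is no camera call; for the wrist camera it gives the pose at the moment of the call.
- bot.close_job(): hands the job in; it is judged then, once.
Trained networks look in the newest picture that a camera, given by its name, has taken for a name from the list of things; names that differ only in an ending like _2 or _b are one class to them, and where a whole thing is asked for, a point or a joint stands for the part that bears it (a point fixed in the world has none). Each returns a list of dicts, best first, with "conf" (0 to 1); they miss things now and then, are a little off and sometimes report something else, mostly with a low value. They report only what shows in the picture. A call takes as long as a camera call. They do not tell look-alikes from the thing itself.
- bot.masks_of(camera, query): "region" (384x512 bool, what is visible of it) and "position" ([column, row] as shares, 0 to 1, of the picture: columns of its width, rows of its height, amid what is visible of it).
- bot.pinpoint(camera, query): "position" ([column, row] as shares, 0 to 1, of the picture: columns of its width, rows of its height: a listed point, or the origin of a listed thing).
The state is a dict: "clock": time; "q": joint angles; "dq": joint speeds; "effort": joint torques, N m; "tool_pos": TCP position; "ee_rot": TCP orientation; "ft_force": force on the tool from outside, world axes, zero at the start; "ft_torque": the same for the moment, N m; "gripper_width": finger opening in m; "finger_force": force on a finger pad.
Only numpy, scipy, OpenCV 4.12 (cv2) and the standard library are available. Lean on these libraries where they do the work, as an engineer would, in place of code of your own. Each camera call takes 0.05 s, during which the arm holds its last target. There are 200 camera calls.

### The job

Put the loose brass shim from the shim tray under the front foot of the green bearing block: with light finger pressure on top, slide it out over the tray's open front until its tail overhangs enough to be gripped by its sides, without letting it drop, then lift it off and slide it, slot first, into the gap until the slot is fully home on the stud, and let go of it there. Never lean hard on the shim or force it, and leave the steel shim and the other things where they are.

Things in the scene. Friction and masses are not known exactly. Their poses are not given: they have to be found in the camera images.
- brass_shim: flat brass slotted shim, 110 x 45 x 4 mm, 0.10 to 0.16 kg. Origin: centre of its underside; z up; x along its length: plain tail at -55 mm (a 10 mm hanging hole at x = -43), slot 14 mm wide, from x = +10 to the open end at +55 mm, between two 15.5 mm prongs. It lies in one of the tray's two pockets, slot end to the back. Solid top face to press on: x = -35 to +8 mm
- brass_shim_tail (a point): middle of the brass shim's tail edge, on its top face. The shim tips off an edge once its tail overhangs it by about 50 mm. A fingertip pressed on top with about 8 to 12 N drags it along; with less it slips. The contact is stiff: touch down at 5 mm/s or so and feel the force. Gripped by its sides, its slot end may droop a little
- brass_shim_slot (a point): closed end (bottom) of the brass shim's slot, at the underside; axes as the shim's
- steel_shim: steel shim of the same shape and frame in the tray's other pocket; leave it there
- shim_tray: fixed aluminium tray on blue cheeks, 142 (x) x 140 (y) mm. Origin: centre of its underside. Two pockets along x, 50 mm wide, centred at y = +33 and -33 mm, floor 40 mm above the table. Rails stand 3 mm over the floor (1 mm below the shims' tops), the back stop at x = +59 to +71 mm 7 mm. A shim's force on the tray must stay under 20 N, 7 N of which are its weight and its plunger
- tray_lip (a point): middle of the tray's open front lip (x = -71 mm in the tray's frame) at pocket floor height; it faces the robot, axes as the tray's; free space in front down to the table. The shims' tails start 0 to 15 mm behind it. In each outer rail, 41 mm behind the lip, a spring plunger (block 9 mm over the floor) holds the shim sideways against the middle rail; oiled, friction about 0.2
- bearing: fixed green pillow-block bearing, steel shaft along y, on a grey soleplate 200 (x) x 120 (y) mm, top 45 mm above the table. Origin: centre of the soleplate's underside; front (-x) faces the robot. Foot plate: x = -89 to +89, 92 mm wide, 52 to 64 mm above the table, on jacking screws: a 7 mm gap, front edges chamfered. Housing (x = -35 to +35 mm) up to 0.14 m. The rear foot has its shim
- front_stud (a point): axis of the front stud (10 mm diameter, 65 mm in front of the bearing's origin, top 91 mm above the table) at soleplate level; axes as the bearing's. Jacking screws (8 mm, 83 mm high) 36 mm to either side. Soleplate's front edge is 35 mm in front of it. A shim fully home has its slot end against the stud, 5 mm in front of this axis; push it there with less than 20 N
- caliper: vernier caliper, 215 x 65 mm, lying at the left, leave alone
- hex_key: black hexagon key, 92 x 34 x 9 mm, lying between the tray and the bearing, leave alone
- brush: chip brush, 156 mm long, 10 mm high, lying at the right, leave alone
- collar: bronze collar, 26 mm, 10 mm high, leave alone
Not all that is in view belongs to the job. There is more than one size of the brass_shim; the job needs the largest.

How it is judged:
By the outcome, as a careful person would: the job done as asked, in the order asked, and still so for the second after the job is handed in, with the robot touching nothing.
It also fails if it takes over 69 s, if anything falls off the work surface, if the arm or the gripper's body presses on something with over 40 N, if the wrist force passes 120 N, or if a joint passes its speed limit or range.

## Working session

There is one attempt and no reset: what is moved stays moved. The work goes in short steps, Python scripts to look and compute and a tool call to move; the robot and the scene stay as the last step left them, time stands still between calls to the robot, and variables do not carry over. Pictures are saved under pics/ and viewed, at most 12 in all, crops included, and the job is handed in when it is done.

Besides the shell and the picture viewer there is one more tool, called as name(argument=value, ...) on one line, values as JSON. arm_command: Moves the arm, as the interface text tells. Scaled input: -1 to 1 covers 80 mm each way for a shift and 90 degrees each way for a turn. Its arguments: {"type":"object","properties":{"commands":{"type":"array","items":{"type":"object","properties":{"linear":{"type":"array","items":{"type":"number"}},"spin":{"type":"number"},"gripper":{"type":"number"}}}},"grip_force":{"type":"number"}},"required":["commands"]}

```bash
mkdir -p pics; cat > h.py <<'E'
from station import bot
import numpy as np, cv2
S=np.array([512,384])
def pp(cam,q,n=3):
    return [(np.round(np.array(d["position"])*S,1).tolist(),round(d["conf"],2)) for d in bot.pinpoint(cam,q)[:n]]
def tri(obs): # list of (params,pixel)
    A=[];
    for p,u in obs:
        P=np.array(p["mtx"])@np.c_[np.array(p["R"]),np.array(p["t"])]
        A+= [u[0]*P[2]-P[0], u[1]*P[2]-P[1]]
    # scale rows
    A=np.array(A); A/=np.linalg.norm(A[:,:3],axis=1)[:,None]
    x=np.linalg.lstsq(A[:,:3],-A[:,3],rcond=None)[0]
    return x, A[:,:3]@x+A[:,3]
def ray(p,u,z):
    R=np.array(p["R"]);t=np.array(p["t"]);c=-R.T@t
    d=R.T@np.linalg.inv(p["mtx"])@np.array([u[0],u[1],1.])
    return c+d*(z-c[2])/d[2]
def proj(p,X):
    return cv2.projectPoints(np.array(X,float).reshape(-1,3),cv2.Rodrigues(np.array(p["R"]))[0],np.array(p["t"]),np.array(p["mtx"]),None)[0][:,0]
E
python3 - <<'E'
from h import *
ims=[]
for c in ["scene","side","wrist"]:
    im=bot.camera(c); cv2.imwrite(f"pics/{c}0.png",im); ims.append(im)
    for q in ["brass_shim_tail","brass_shim_slot","steel_shim","tray_lip","front_stud","bearing","shim_tray"]: print(c,q,pp(c,q))
s=bot.observe(); print(s["clock"],s["tool_pos"],s["ee_rot"])
cv2.imwrite("pics/a.png",np.hstack([cv2.resize(ims[0],(400,300)),cv2.resize(ims[2],(400,300))]))
E
```

```text
scene brass_shim_tail [([264.6, 163.2], 0.68), ([206.4, 173.7], 0.47), ([275.8, 214.9], 0.45)]
scene brass_shim_slot [([273.4, 204.9], 0.6), ([271.5, 173.6], 0.58), ([222.7, 168.2], 0.52)]
scene steel_shim [([232.0, 176.6], 0.51)]
scene tray_lip [([208.1, 176.2], 0.97)]
scene front_stud [([297.1, 220.9], 0.84)]
scene bearing [([313.5, 227.3], 0.8), ([139.1, 172.3], 0.46)]
scene shim_tray [([228.1, 181.9], 0.96)]
side brass_shim_tail [([259.2, 216.3], 0.79), ([248.9, 190.3], 0.66)]
side brass_shim_slot [([241.8, 198.2], 0.64), ([243.8, 213.7], 0.61)]
side steel_shim [([250.5, 205.8], 0.65)]
side tray_lip [([267.1, 214.7], 0.83)]
side front_stud [([254.8, 166.9], 0.96)]
side bearing [([241.8, 175.3], 0.84)]
side shim_tray [([243.3, 221.2], 0.89), ([251.2, 159.9], 0.63)]
wrist brass_shim_tail [([245.6, 64.3], 0.95), ([446.8, 69.0], 0.69), ([292.3, 270.3], 0.56)]
wrist brass_shim_slot [([300.0, 234.7], 0.89), ([426.5, 113.5], 0.59), ([307.1, 75.9], 0.56)]
wrist steel_shim [([284.0, 133.0], 0.68)]
wrist tray_lip [([235.3, 96.3], 0.82), ([296.5, 107.1], 0.55)]
wrist front_stud [([257.3, 361.8], 0.63)]
wrist bearing [([304.6, 337.7], 0.6)]
wrist shim_tray [([299.9, 106.0], 0.72)]
1.2 [5.75007801e-01 1.28147403e-05 2.05467387e-01] [3.14155095e+00 1.43016424e-05 1.57083740e+00]
```

View pics/scene0.png

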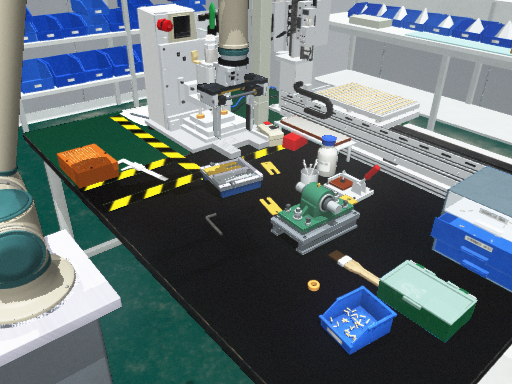

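View pics/wrist0.png

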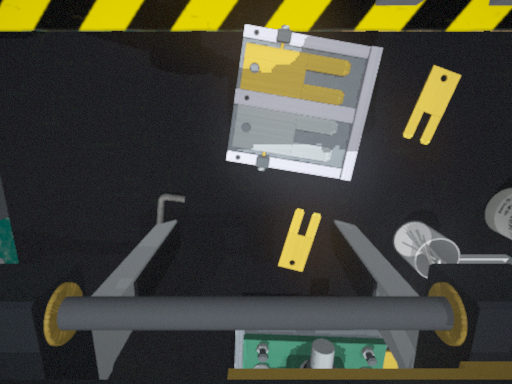

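The scene view shows the tray at about (232,176) and the bearing at (313,225). The wrist view shows the brass shim in the upper pocket, with its tail at (245,64) and image right being world +x. Two loose small brass decoys lie outside the tray. I'll triangulate roughly now.

```bash
python3 - <<'E'
from h import *
P={c:bot.camera_params(c) for c in ["scene","side","wrist"]}
w=P["wrist"]; print("campos",-w["R"].T@w["t"], w["mtx"].tolist(), np.round(w["R"],2).tolist())
for n,o in dict(tail=[("wrist",(245.6,64.3)),("scene",(206.4,173.7)),("side",(259.2,216.3))],
  lip=[("wrist",(235.3,96.3)),("scene",(208.1,176.2)),("side",(267.1,214.7))],
  stud=[("scene",(297.1,220.9)),("side",(254.8,166.9))]).items():
    x,r=tri([(P[c],u) for c,u in o]); print(n,x,r)
for u in [(245.6,64.3),(235.3,96.3)]: print(ray(w,u,.042))
print(ray(P["scene"],(297.1,220.9),.045),ray(P["side"],(254.8,166.9),.045))
E
```

```text
campos [0.5746203  0.07331675 0.38577786] [[307.94807951504816, 0.0, 254.97255850782187], [0.0, 307.94807951504816, 193.00124313346868], [0.0, 0.0, 1.0]] [[1.0, 0.0, 0.0], [-0.0, -0.97, 0.25], [0.0, -0.25, -0.97]]
tail [0.5687898  0.11929329 0.04147719] [-0.00361532 -0.0022937  -0.00351836  0.0049197  -0.00792318 -0.00454265]
lip [0.55272232 0.0929949  0.04033625] [ 0.00120617  0.00316736 -0.00038161 -0.00328753  0.00185012  0.00318531]
stud [ 0.58965879 -0.24145373  0.05130971] [-0.00225362  0.00184772 -0.00224094 -0.00184901]
[0.56520497 0.12153541 0.042     ]
[0.55397957 0.08974454 0.042     ]
[ 0.59242457 -0.23602957  0.045     ] [ 0.59193778 -0.2595681   0.045     ]
```

arm_command(commands=[{"linear":[0.09,-0.22,0],"spin":0.077,"gripper":100},{"linear":[0.09,-0.22,0],"spin":0.077,"gripper":100},{"linear":[0.09,-0.22,0],"spin":0.077,"gripper":100},{"linear":[0.09,-0.22,0],"spin":0.077,"gripper":100},{"linear":[0.09,-0.22,0],"spin":0.077,"gripper":100},{"linear":[0.09,-0.22,0],"spin":0.077,"gripper":100},{"linear":[0.09,-0.22,0],"spin":0.077,"gripper":100},{"linear":[0.09,-0.22,0],"spin":0.077,"gripper":100},{"linear":[0.09,-0.22,0],"spin":0.077,"gripper":100},{"linear":[0.09,-0.22,0],"spin":0.077,"gripper":100},{"linear":[0.09,-0.22,0],"spin":0.077,"gripper":100},{"linear":[0.09,-0.22,0],"spin":0.077,"gripper":100}])

```text
clock: 2.2
tool_pos: [0.6617, -0.2121, 0.2053]
ee_rot: [3.141, -0.0, 3.028]
ft_force: [-0.1, -0.1, -0.3]
gripper_width: 0.0942
finger_force: 0.0
```

arm_command(commands=[{"linear":[0,0,0],"spin":0,"gripper":100},{"linear":[0,0,0],"spin":0,"gripper":100}])

```text
clock: 2.37
tool_pos: [0.6613, -0.2117, 0.2048]
ee_rot: [3.141, -0.001, 3.019]
ft_force: [0.5, 0.4, 0.2]
gripper_width: 0.0941
finger_force: 0.0
```

```bash
python3 - <<'E'
from h import *
import pickle
w=bot.camera_params("wrist"); im=bot.camera("wrist"); cv2.imwrite("pics/b1.png",im)
pickle.dump(w,open("b1.pkl","wb"))
print(bot.observe()["tool_pos"],bot.observe()["q"],bot.observe()["clock"])
for q in ["front_stud","bearing"]: print(q,pp("wrist",q))
E
```

```text
[ 0.66109084 -0.21077462  0.20508405] [-4.09282349e-01  4.58808187e-01  1.22124988e+00  8.13681190e-04
  1.46285908e+00 -1.85807665e+00] 2.4167
front_stud [([214.8, 112.1], 0.78)]
bearing [([225.7, 164.8], 0.64)]
```

View pics/b1.png

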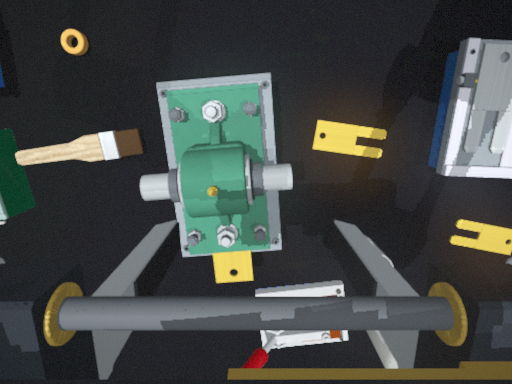

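Bearing: front stud at (213,111), jacking screws at (177,115) and (249,109), soleplate front corners at (158,83) and (270,74). I'll take a second view en route to the tray.

arm_command(commands=[{"linear":[0,0.35,-0.1],"spin":0,"gripper":100},{"linear":[0,0.4,-0.1],"spin":0,"gripper":100},{"linear":[0,0.25,0],"spin":0,"gripper":100},{"linear":[0,0,0],"spin":0,"gripper":100},{"linear":[0,0,0],"spin":0,"gripper":100}])

```text
clock: 2.93
tool_pos: [0.6612, -0.1294, 0.19]
ee_rot: [-3.141, 0.0, 3.025]
ft_force: [0.1, 0.7, 0.0]
gripper_width: 0.0938
finger_force: 0.0
```

```bash
python3 - <<'E'
from h import *
import pickle
w=bot.camera_params("wrist"); im=bot.camera("wrist"); cv2.imwrite("pics/b2.png",im)
pickle.dump(w,open("b2.pkl","wb"))
print(bot.observe()["tool_pos"],bot.observe()["clock"])
for q in ["front_stud","bearing","tray_lip","brass_shim_tail"]: print(q,pp("wrist",q))
E
```

```text
[ 0.66143426 -0.13072623  0.19013635] 2.9833
front_stud [([137.6, 123.6], 0.79)]
bearing [([160.6, 174.1], 0.78)]
tray_lip [([464.6, 50.6], 0.7)]
brass_shim_tail [([247.9, 142.0], 0.95), ([500.5, 52.4], 0.61), ([458.4, 253.9], 0.58)]
```

arm_command(commands=[{"linear":[0,0.35,0],"spin":0,"gripper":100},{"linear":[0,0.45,0],"spin":0,"gripper":100},{"linear":[0,0.45,0],"spin":0,"gripper":100},{"linear":[0,0.45,0],"spin":0,"gripper":100},{"linear":[0,0.25,0],"spin":0,"gripper":100},{"linear":[0,0,0],"spin":0,"gripper":100},{"linear":[0,0,0],"spin":0,"gripper":100}])

```text
clock: 3.77
tool_pos: [0.6616, 0.0248, 0.1896]
ee_rot: [-3.141, 0.0, 3.023]
ft_force: [0.4, -0.6, -0.6]
gripper_width: 0.0938
finger_force: 0.0
```

```bash
python3 - <<'E'
from h import *
import pickle
w=bot.camera_params("wrist"); im=bot.camera("wrist"); cv2.imwrite("pics/t1.png",im)
pickle.dump(w,open("t1.pkl","wb"))
print(bot.observe()["tool_pos"],bot.observe()["clock"])
for q in ["shim_tray","tray_lip","brass_shim_tail","brass_shim_slot"]: print(q,pp("wrist",q))
a=cv2.resize(cv2.imread("pics/b2.png")[0:250,50:306],(400,390)); b=cv2.resize(im[0:250,100:356],(400,390))
cv2.imwrite("pics/c1.png",np.hstack([a,b]))
E
```

```text
[0.66166334 0.02371952 0.1894974 ] 3.8167
shim_tray [([297.8, 138.0], 0.59)]
tray_lip [([306.2, 71.1], 0.83)]
brass_shim_tail [([341.2, 74.4], 0.95), ([339.3, 267.3], 0.95), ([120.8, 161.2], 0.68)]
brass_shim_slot [([332.0, 139.7], 0.62), ([158.9, 166.2], 0.6), ([303.4, 259.7], 0.57)]
```

View pics/c1.png

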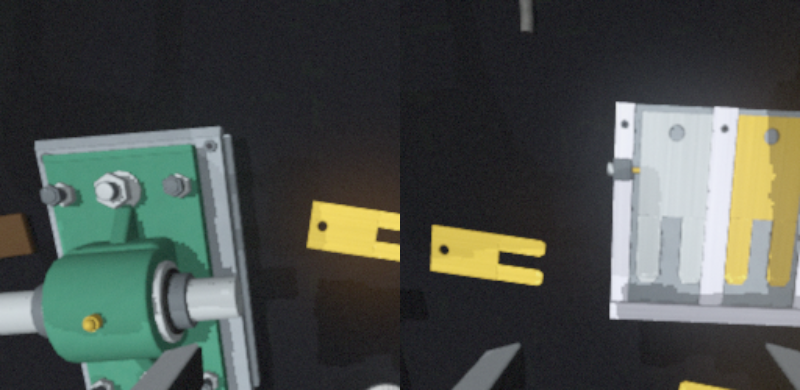

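Crop: the soleplate front corners are at about (73,90) and (192,82), and the stud's nut is at (123,122). In the tray view, the lip's left corner is at about (237,65), the brass shim is in the right-hand pocket, and its tail is at about (341,74). One more tray view from the other side.

arm_command(commands=[{"linear":[0,0.4,-0.15],"spin":0,"gripper":100},{"linear":[0,0.45,-0.15],"spin":0,"gripper":100},{"linear":[0,0.3,-0.1],"spin":0,"gripper":100},{"linear":[0,0,0],"spin":0,"gripper":100},{"linear":[0,0,0],"spin":0,"gripper":100}])

```text
clock: 4.43
tool_pos: [0.6612, 0.1167, 0.1568]
ee_rot: [-3.141, -0.001, 3.023]
ft_force: [0.2, -0.0, 0.7]
gripper_width: 0.0938
finger_force: 0.0
```

```bash
python3 - <<'E'
from h import *
import pickle
w=bot.camera_params("wrist"); im=bot.camera("wrist"); cv2.imwrite("pics/t2.png",im)
pickle.dump(w,open("t2.pkl","wb"))
L={n:pickle.load(open(n+".pkl","rb")) for n in ["b1","b2","t1","t2"]}
print(bot.observe()["tool_pos"],bot.observe()["clock"])
for q in ["shim_tray","tray_lip","brass_shim_tail","brass_shim_slot"]:
    r=pp("wrist",q); print(q,r)
    for u,_ in r[:2]: print(ray(w,u,.042))
for n,u in [("t1",(306.2,71.1)),("t1",(341.2,74.4))]: print("t1",ray(L[n],u,.042))
def sub(n,u):
    g=cv2.cvtColor(cv2.imread(f"pics/{n}.png"),cv2.COLOR_BGR2GRAY)
    return cv2.cornerSubPix(g,np.array([[u]],np.float32),(4,4),(-1,-1),(3,50,.01))[0,0]
for a,b in [((158,83),(73,90.2)),((270,74),(192,82))]:
    a2,b2=sub("b1",a),sub("b2",b); print("corner",a2,b2,*tri([(L["b1"],a2),(L["b2"],b2)]))
print("stud",*tri([(L["b1"],(214.8,112.1)),(L["b2"],(137.6,123.6))]))
cv2.imwrite("pics/c2.png",np.hstack([cv2.resize(cv2.imread("pics/b1.png")[60:150,145:285],(400,257)),cv2.resize(im[20:200,120:400],(400,257))]))
E
```

```text
[0.66168645 0.11569421 0.15745551] 4.4833
shim_tray [([217.4, 151.5], 0.68)]
[0.61974315 0.08500947 0.042     ]
tray_lip [([212.9, 80.9], 0.76)]
[0.55615991 0.0904474  0.042     ]
brass_shim_tail [([24.3, 171.1], 0.64), ([270.5, 291.3], 0.61), ([247.0, 80.4], 0.57)]
[ 0.6164356  -0.10455249  0.042     ]
[0.7757989  0.11958851 0.042     ]
brass_shim_slot [([70.7, 179.6], 0.91), ([246.9, 153.2], 0.89), ([229.1, 282.4], 0.87)]
[ 0.63000643 -0.06192638  0.042     ]
[0.62468512 0.11284913 0.042     ]
t1 [0.5551306  0.08845648 0.042     ]
t1 [0.56233899 0.12294191 0.042     ]
corner [155.7081    81.946175] [71.8162 89.9767] [ 0.54487576 -0.30226447  0.0433166 ] [-4.68618338e-06 -4.13898862e-05  4.90757843e-06  4.10610576e-05]
corner [270.13583  72.18372] [190.46423  80.46395] [ 0.54981072 -0.18203871  0.04176589] [ 2.36318741e-06  2.21530999e-05 -2.28051756e-06 -2.19593845e-05]
stud [ 0.58383088 -0.2466331   0.03442607] [-0.0002091  -0.0013091   0.00021351  0.00129864]
```

View pics/t2.png

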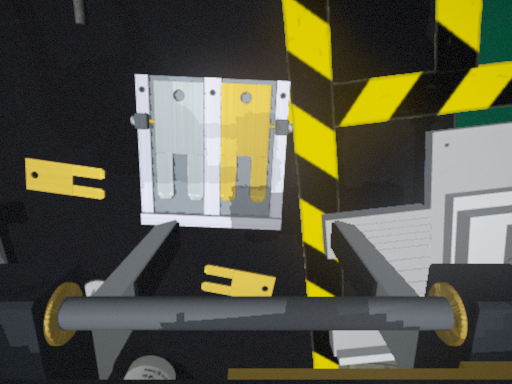

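The tray is at (136–291, 77–228). The brass shim is in the right pocket with its hole at (246,97), and the two plungers show at the rails, rows 120–127. I'll zoom in for the exact edges.

```bash
python3 - <<'E'
from h import *
im=cv2.imread("pics/t2.png")
cv2.imwrite("pics/z.png",cv2.resize(im[65:235,125:305],None,fx=3.5,fy=3.5,interpolation=cv2.INTER_CUBIC))
E
```

```text
(no output)
```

View pics/z.png

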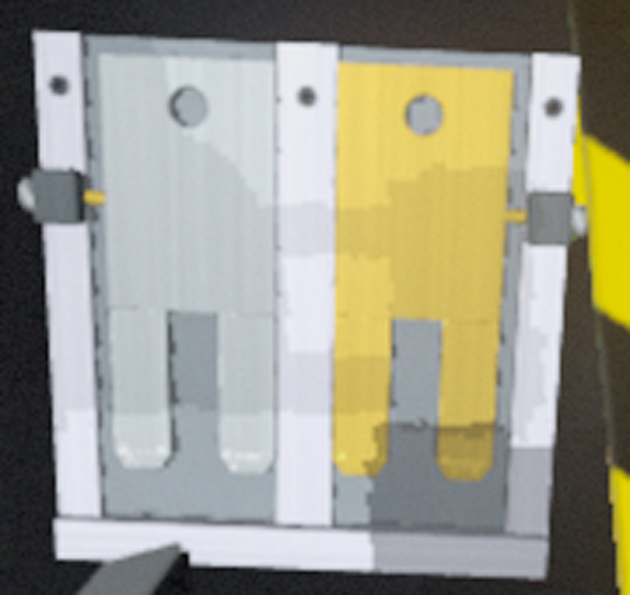

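Zoom ×3.5: lip corners (33,32) and (580,57), brass tail corners (337,62) and (513,71), slot end (416,319), hole (424,114). The shim sits against the middle rail, with its tail a few mm behind the lip.

```bash
python3 - <<'E'
from h import *
import pickle
L={n:pickle.load(open(n+".pkl","rb")) for n in ["b1","b2","t1","t2"]}
o=lambda x,y:((x+.5)/3.5-.5+125,(y+.5)/3.5-.5+65)
A={}
for n,u,z in [("lipL",(33,32),.043),("lipR",(580,57),.043),("tailL",(337,62),.044),("tailR",(513,71),.044),("slot",(416,319),.044),("hole",(424,114),.044),("prL",(360,475),.044),("prR",(466,481),.044),("stopL",(56,520),.047),("stopR",(548,537),.047)]:
    A[n]=ray(L["t2"],o(*u),z); print(n,A[n])
d=A["lipR"]-A["lipL"]; print("lip len",np.linalg.norm(d),"yaw",np.degrees(np.arctan2(-d[0],d[1])))
d=A["tailR"]-A["tailL"]; print("tail len",np.linalg.norm(d),"yaw",np.degrees(np.arctan2(-d[0],d[1])))
d=A["stopR"]-A["stopL"]; print("stop len",np.linalg.norm(d),"yaw",np.degrees(np.arctan2(-d[0],d[1])))
d=A["slot"]-A["hole"]; print("hole-slot",np.linalg.norm(d),"yaw",np.degrees(np.arctan2(d[1],d[0])))
d=(A["prL"]+A["prR"]-A["tailL"]-A["tailR"])/2; print("tail-prong",np.linalg.norm(d),"yaw",np.degrees(np.arctan2(d[1],d[0])))
# triangulate height: lipL in t1,t2
def sub(n,u):
    g=cv2.cvtColor(cv2.imread(f"pics/{n}.png"),cv2.COLOR_BGR2GRAY)
    return cv2.cornerSubPix(g,np.array([[u]],np.float32),(4,4),(-1,-1),(3,50,.01))[0,0]
a,b=sub("t1",(237.6,65.3)),sub("t2",o(33,32)); print(a,b,*tri([(L["t1"],a),(L["t2"],b)]))
print("tail",*tri([(L["t1"],(341.2,74.4)),(L["t2"],(247,82))]))
for n,u in [("b1",(155.7,81.9)),("b1",(270.1,72.2)),("b2",(71.8,90)),("b2",(190.5,80.5)),("b1",(214.8,112.1)),("b2",(137.6,123.6))]: print(n,ray(L[n],u,.045))
E
```

```text
lipL [0.54195829 0.02125223 0.043     ]
lipR [0.56454082 0.15991229 0.043     ]
tailL [0.55845319 0.09766914 0.044     ]
tailR [0.56597391 0.14236116 0.044     ]
slot [0.62650231 0.10940551 0.044     ]
hole [0.57376937 0.11827353 0.044     ]
prL [0.6685083  0.08803537 0.044     ]
prR [0.67379341 0.11761754 0.044     ]
stopL [0.67068553 0.00102101 0.047     ]
stopR [0.69213343 0.13893006 0.047     ]
lip len 0.14048693968244352 yaw -9.250122257480514
tail len 0.045320398004093966 yaw -9.552177452215304
stop len 0.13956689936059824 yaw -8.839940895402632
hole-slot 0.05347341014321894 yaw -9.5460208037288
tail-prong 0.11028502829106548 yaw -8.966504228930194
[237.66815  64.83027] [133.80751  73.51904] [0.54173408 0.02146018 0.04405838] [-1.04796757e-05 -1.44534109e-04  1.12621230e-05  1.43217217e-04]
tail [0.56212531 0.12103182 0.04892206] [ 5.45623878e-05  7.48681464e-04 -5.26412426e-05 -7.43051845e-04]
b1 [ 0.54500225 -0.30177101  0.045     ]
b1 [ 0.5502059 -0.1822743  0.045    ]
b2 [ 0.54515717 -0.30135815  0.045     ]
b2 [ 0.55020055 -0.18140568  0.045     ]
b1 [ 0.58268341 -0.24532183  0.045     ]
b2 [ 0.58521765 -0.24272298  0.045     ]
```

arm_command(commands=[{"linear":[-0.155,-0.012,-0.1],"spin":-0.009,"gripper":0},{"linear":[-0.155,-0.012,-0.2],"spin":-0.009,"gripper":0},{"linear":[-0.155,-0.012,-0.2],"spin":-0.009,"gripper":0},{"linear":[-0.15,-0.013,-0.2],"spin":0,"gripper":0},{"linear":[0,0,-0.2],"spin":0,"gripper":0},{"linear":[0,0,0],"spin":0,"gripper":0},{"linear":[0,0,0],"spin":0,"gripper":0},{"linear":[0,0,0],"spin":0,"gripper":0},{"linear":[0,0,0],"spin":0,"gripper":0},{"linear":[0,0,0],"spin":0,"gripper":0}])

```text
clock: 5.52
tool_pos: [0.6134, 0.1128, 0.0867]
ee_rot: [3.141, 0.002, 2.98]
ft_force: [0.5, 0.5, 0.2]
gripper_width: 0.0308
finger_force: 0.0
```

```bash
python3 - <<'E'
from h import *
w=bot.camera_params("wrist"); im=bot.camera("wrist"); cv2.imwrite("pics/p1.png",im)
s=bot.observe();print(s["tool_pos"],s["ee_rot"],s["ft_force"],s["gripper_width"],s["clock"])
print("tcp px",proj(w,[s["tool_pos"]]),"target px",proj(w,[[.6125,.1118,.044],[.6165,.1112,.044]]))
cv2.imwrite("pics/p1z.png",cv2.resize(im[40:384,120:420],(600,688))[:600])
E
```

```text
[0.61318766 0.1128424  0.08645848] [3.14109033e+00 1.90856868e-03 2.97969894e+00] [ 0.2585117  -1.09135195 -0.00599652] 0.026773033207996743 5.5667
tcp px [[255.34814795 233.19061078]] target px [[253.76461923 211.20048584]
 [253.83924344 216.23808044]]
```

View pics/p1z.png

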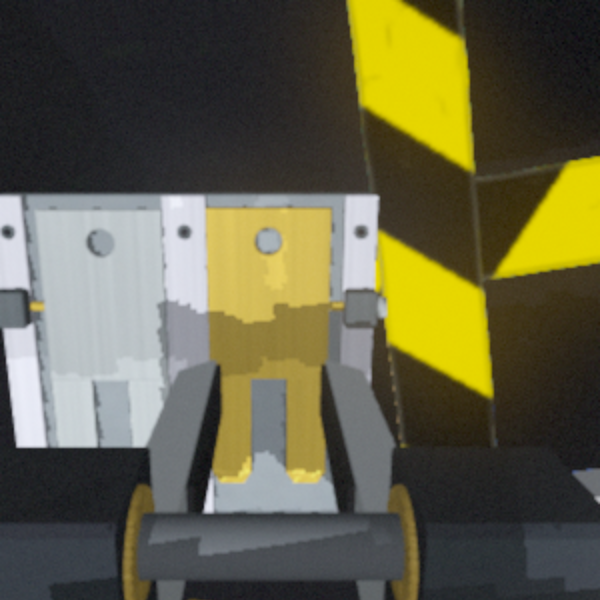

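Tool and shim are aligned: lip level at zoom row 197, tail (204–332) centred under the fingers. I'll finish closing and come down close to the top.

arm_command(commands=[{"linear":[0,0,0],"spin":0,"gripper":0},{"linear":[0,0,0],"spin":0,"gripper":0},{"linear":[0,0,0],"spin":0,"gripper":0},{"linear":[0,0,0],"spin":0,"gripper":0},{"linear":[0,0,-0.1],"spin":0,"gripper":0},{"linear":[0,0,-0.1],"spin":0,"gripper":0},{"linear":[0,0,-0.1],"spin":0,"gripper":0},{"linear":[0,0,-0.1],"spin":0,"gripper":0},{"linear":[0,0,-0.06],"spin":0,"gripper":0},{"linear":[0,0,0],"spin":0,"gripper":0},{"linear":[0,0,0],"spin":0,"gripper":0}])

```text
clock: 6.48
tool_pos: [0.6119, 0.1128, 0.0481]
ee_rot: [-3.141, -0.001, 2.98]
ft_force: [-0.1, -0.3, -0.2]
gripper_width: 0.0002
finger_force: 0.0
```

arm_command(commands=[{"linear":[0,0,-0.005],"spin":0,"gripper":0},{"linear":[0,0,-0.005],"spin":0,"gripper":0},{"linear":[0,0,-0.005],"spin":0,"gripper":0},{"linear":[0,0,0],"spin":0,"gripper":0}])

```text
clock: 6.82
tool_pos: [0.6124, 0.1129, 0.0478]
ee_rot: [3.141, 0.001, 2.98]
ft_force: [1.4, 0.7, -0.5]
gripper_width: 0.0005
finger_force: 0.0
```

arm_command(commands=[{"linear":[0,0,-0.005],"spin":0,"gripper":0},{"linear":[0,0,-0.005],"spin":0,"gripper":0},{"linear":[0,0,-0.005],"spin":0,"gripper":0},{"linear":[0,0,0],"spin":0,"gripper":0}])

```text
clock: 7.15
tool_pos: [0.6122, 0.1129, 0.0462]
ee_rot: [3.142, -0.0, 2.98]
ft_force: [-0.6, 0.6, -0.1]
gripper_width: 0.0004
finger_force: 0.0
```

arm_command(commands=[{"linear":[0,0,-0.005],"spin":0,"gripper":0},{"linear":[0,0,-0.005],"spin":0,"gripper":0},{"linear":[0,0,0],"spin":0,"gripper":0}])

```text
clock: 7.4
tool_pos: [0.6122, 0.1129, 0.0454]
ee_rot: [3.142, -0.0, 2.98]
ft_force: [-0.5, -0.5, 0.4]
gripper_width: 0.0008
finger_force: 0.0
```

arm_command(commands=[{"linear":[0,0,-0.005],"spin":0,"gripper":0},{"linear":[0,0,-0.005],"spin":0,"gripper":0},{"linear":[0,0,0],"spin":0,"gripper":0}])

```text
clock: 7.65
tool_pos: [0.6122, 0.1128, 0.0446]
ee_rot: [3.142, -0.0, 2.98]
ft_force: [0.2, 0.1, -0.5]
gripper_width: 0.0002
finger_force: 0.0
```

arm_command(commands=[{"linear":[0,0,-0.005],"spin":0,"gripper":0},{"linear":[0,0,0],"spin":0,"gripper":0}])

```text
clock: 7.82
tool_pos: [0.6123, 0.1129, 0.0443]
ee_rot: [3.141, 0.0, 2.98]
ft_force: [-0.2, -0.1, 0.6]
gripper_width: 0.0004
finger_force: 0.0
```

arm_command(commands=[{"linear":[0,0,-0.004],"spin":0,"gripper":0},{"linear":[0,0,0],"spin":0,"gripper":0}])

```text
clock: 7.98
tool_pos: [0.6123, 0.1129, 0.0443]
ee_rot: [3.141, 0.0, 2.98]
ft_force: [-0.6, -0.0, 2.7]
gripper_width: 0.0003
finger_force: 1.3
```

arm_command(commands=[{"linear":[0,0,-0.003],"spin":0,"gripper":0},{"linear":[0,0,0],"spin":0,"gripper":0}])

```text
clock: 8.15
tool_pos: [0.6123, 0.1129, 0.0443]
ee_rot: [3.141, 0.0, 2.98]
ft_force: [-0.5, -0.5, 5.8]
gripper_width: 0.0002
finger_force: 2.5
```

arm_command(commands=[{"linear":[0,0,-0.004],"spin":0,"gripper":0},{"linear":[0,0,0],"spin":0,"gripper":0}])

```text
clock: 8.32
tool_pos: [0.6123, 0.1129, 0.0443]
ee_rot: [3.141, 0.001, 2.98]
ft_force: [-1.9, -0.6, 6.1]
gripper_width: 0.0002
finger_force: 3.4
```

arm_command(commands=[{"linear":[0,0,-0.002],"spin":0,"gripper":0},{"linear":[0,0,0],"spin":0,"gripper":0}])

```text
clock: 8.48
tool_pos: [0.6123, 0.1129, 0.0443]
ee_rot: [3.141, 0.001, 2.98]
ft_force: [-3.1, 0.3, 7.5]
gripper_width: 0.0003
finger_force: 3.8
```

arm_command(commands=[{"linear":[0,0,0],"spin":0,"gripper":0}])

```text
clock: 8.57
tool_pos: [0.6123, 0.1129, 0.0443]
ee_rot: [3.141, 0.001, 2.98]
ft_force: [-1.6, -0.5, 7.7]
gripper_width: 0.0008
finger_force: 3.8
```

arm_command(commands=[{"linear":[0,0,-0.003],"spin":0,"gripper":0},{"linear":[0,0,0],"spin":0,"gripper":0},{"linear":[-0.01,0.0016,0],"spin":0,"gripper":0},{"linear":[-0.01,0.0016,0],"spin":0,"gripper":0},{"linear":[-0.01,0.0016,0],"spin":0,"gripper":0}])

```text
clock: 8.98
tool_pos: [0.6122, 0.1129, 0.0443]
ee_rot: [3.141, 0.005, 2.98]
ft_force: [3.3, -1.9, 4.3]
gripper_width: 0.0002
finger_force: 2.2
```

arm_command(commands=[{"linear":[0,0,-0.004],"spin":0,"gripper":0},{"linear":[0,0,0],"spin":0,"gripper":0}])

```text
clock: 9.15
tool_pos: [0.6123, 0.1129, 0.0443]
ee_rot: [3.141, 0.005, 2.98]
ft_force: [1.8, -0.9, 7.6]
gripper_width: 0.0007
finger_force: 3.7
```

arm_command(commands=[{"linear":[0,0,-0.004],"spin":0,"gripper":0},{"linear":[0,0,0],"spin":0,"gripper":0}])

```text
clock: 9.32
tool_pos: [0.6123, 0.1129, 0.0442]
ee_rot: [3.141, 0.005, 2.98]
ft_force: [0.1, -2.1, 10.0]
gripper_width: 0.0006
finger_force: 4.5
```

arm_command(commands=[{"linear":[-0.01,0.0016,-0.001],"spin":0,"gripper":0},{"linear":[-0.01,0.0016,-0.001],"spin":0,"gripper":0}])

```text
clock: 9.48
tool_pos: [0.6122, 0.1129, 0.0443]
ee_rot: [3.141, 0.009, 2.98]
ft_force: [3.3, -2.5, 7.9]
gripper_width: 0.0005
finger_force: 3.5
```

arm_command(commands=[{"linear":[-0.01,0.0016,-0.003],"spin":0,"gripper":0},{"linear":[-0.01,0.0016,-0.003],"spin":0,"gripper":0}])

```text
clock: 9.65
tool_pos: [0.6118, 0.113, 0.0442]
ee_rot: [3.141, 0.011, 2.98]
ft_force: [4.1, -2.4, 9.0]
gripper_width: -0.0002
finger_force: 4.6
```

arm_command(commands=[{"linear":[-0.01,0.0016,-0.001],"spin":0,"gripper":0},{"linear":[-0.01,0.0016,-0.001],"spin":0,"gripper":0},{"linear":[-0.01,0.0016,-0.001],"spin":0,"gripper":0}])

```text
clock: 9.9
tool_pos: [0.6098, 0.1133, 0.0443]
ee_rot: [3.141, 0.012, 2.98]
ft_force: [4.7, -2.7, 9.5]
gripper_width: 0.0004
finger_force: 4.6
```

arm_command(commands=[{"linear":[-0.015,0.0024,0],"spin":0,"gripper":0},{"linear":[-0.015,0.0024,0],"spin":0,"gripper":0},{"linear":[-0.015,0.0024,0],"spin":0,"gripper":0},{"linear":[-0.015,0.0024,0],"spin":0,"gripper":0}])

```text
clock: 10.23
tool_pos: [0.605, 0.1141, 0.0443]
ee_rot: [3.141, 0.012, 2.98]
ft_force: [4.9, -2.9, 9.0]
gripper_width: 0.0001
finger_force: 4.5
```

```bash
python3 - <<'E'
from h import *
w=bot.camera_params("wrist"); im=bot.camera("wrist"); cv2.imwrite("pics/d1.png",im)
s=bot.observe();print(s["tool_pos"],s["ee_rot"],s["ft_force"],s["clock"])
def yel(im):
    h=cv2.cvtColor(im,cv2.COLOR_BGR2HSV); m=cv2.inRange(h,(18,120,70),(35,255,255)); m[:,:200]=0;m[:,300:]=0; m[200:]=0; return m
m=yel(im); c=cv2.findContours(m,0,2)[0]; c=max(c,key=cv2.contourArea); r=cv2.boundingRect(c); print(r)
for u in [(r[0],r[1]),(r[0]+r[2]-1,r[1])]: print(ray(w,u,.044))
# expected lip & original tail px
print(proj(w,[[.5585,.1232,.040],[.5622,.1200,.044]]))
E
```

```text
[0.60457128 0.11414483 0.04426125] [3.14071698 0.01129696 2.98020495] [ 4.25525674 -2.68822864  9.34770248] 10.2833
(215, 152, 79, 48)
[0.55061034 0.0991018  0.044     ]
[0.557927   0.14403999 0.044     ]
[[257.83962993 157.60922396]
 [253.54627099 165.67257957]]
```

The shim follows the finger: about 8 mm so far, with Fz about 9 N. Continue.

arm_command(commands=[{"linear":[-0.018,0.0029,0],"spin":0,"gripper":0},{"linear":[-0.018,0.0029,0],"spin":0,"gripper":0},{"linear":[-0.018,0.0029,0],"spin":0,"gripper":0},{"linear":[-0.018,0.0029,0],"spin":0,"gripper":0},{"linear":[-0.018,0.0029,0],"spin":0,"gripper":0},{"linear":[-0.018,0.0029,0],"spin":0,"gripper":0}])

```text
clock: 10.78
tool_pos: [0.5964, 0.1155, 0.0443]
ee_rot: [3.141, 0.012, 2.98]
ft_force: [3.5, -2.3, 8.7]
gripper_width: 0.0006
finger_force: 4.6
```

arm_command(commands=[{"linear":[-0.018,0.0029,-0.001],"spin":0,"gripper":0},{"linear":[-0.018,0.0029,0],"spin":0,"gripper":0},{"linear":[-0.018,0.0029,0],"spin":0,"gripper":0},{"linear":[-0.018,0.0029,0],"spin":0,"gripper":0},{"linear":[-0.018,0.0029,0],"spin":0,"gripper":0},{"linear":[-0.018,0.0029,0],"spin":0,"gripper":0}])

```text
clock: 11.28
tool_pos: [0.5879, 0.1169, 0.0443]
ee_rot: [3.141, 0.012, 2.98]
ft_force: [5.0, -2.2, 8.8]
gripper_width: 0.0006
finger_force: 4.7
```

```bash
cat >> h.py <<'E'
def tail(z=.044):
    w=bot.camera_params("wrist"); im=bot.camera("wrist")
    h=cv2.cvtColor(im,cv2.COLOR_BGR2HSV); m=cv2.inRange(h,(18,120,70),(35,255,255)); m[:,:200]=0;m[:,305:]=0; m[215:]=0
    c=max(cv2.findContours(m,0,2)[0],key=cv2.contourArea); r=cv2.boundingRect(c)
    a,b=[ray(w,u,z) for u in [(r[0]-.5,r[1]-.5),(r[0]+r[2]-.5,r[1]-.5)]]
    return im,w,r,a,b
E
python3 - <<'E'
from h import *
im,w,r,a,b=tail(); cv2.imwrite("pics/d2.png",im); s=bot.observe(); print(s["tool_pos"],s["ft_force"],r,a,b,(a+b)/2)
E
```

```text
[0.58745319 0.11700579 0.04422246] [ 3.64693972 -2.3509655   9.43408386] (215, 152, 79, 63) [0.53322256 0.10170464 0.044     ] [0.54062697 0.14719192 0.044     ] [0.53692476 0.12444828 0.044     ]
```

arm_command(commands=[{"linear":[-0.018,0.0029,0],"spin":0,"gripper":0},{"linear":[-0.018,0.0029,0],"spin":0,"gripper":0},{"linear":[-0.018,0.0029,0],"spin":0,"gripper":0},{"linear":[-0.018,0.0029,0],"spin":0,"gripper":0},{"linear":[-0.018,0.0029,0],"spin":0,"gripper":0},{"linear":[-0.018,0.0029,0],"spin":0,"gripper":0},{"linear":[-0.018,0.0029,0],"spin":0,"gripper":0},{"linear":[-0.018,0.0029,0],"spin":0,"gripper":0}])

```text
clock: 12.0
tool_pos: [0.5765, 0.119, 0.0442]
ee_rot: [3.14, 0.012, 2.98]
ft_force: [4.2, -1.8, 9.5]
gripper_width: 0.0
finger_force: 4.7
```

arm_command(commands=[{"linear":[0,0,0.01],"spin":0,"gripper":0},{"linear":[0,0,0.02],"spin":0,"gripper":0},{"linear":[0,0,0.05],"spin":0,"gripper":0},{"linear":[0,0,0.2],"spin":0,"gripper":0},{"linear":[0,0,0.3],"spin":0,"gripper":0},{"linear":[0,0,0.3],"spin":0,"gripper":0},{"linear":[0,0,0],"spin":0,"gripper":100},{"linear":[0,0,0],"spin":0,"gripper":100},{"linear":[0,0,0],"spin":0,"gripper":100}])

```text
clock: 12.75
tool_pos: [0.5694, 0.1196, 0.1106]
ee_rot: [-3.141, -0.003, 2.98]
ft_force: [-0.2, -0.1, -0.0]
gripper_width: 0.0169
finger_force: 0.0
```

```bash
python3 - <<'E'
from h import *
im,w,r,a,b=tail(); cv2.imwrite("pics/d3.png",im); s=bot.observe(); print(s["clock"],s["tool_pos"],s["ee_rot"],s["ft_force"],r,a,b,(a+b)/2)
cv2.imwrite("pics/d3z.png",cv2.resize(im[60:300,130:390],(650,600)))
E
```

```text
12.8 [0.56912796 0.11952502 0.11020347] [-3.1409271  -0.00336645  2.97987445] [ 0.01378502 -1.29362115 -0.74391411] (226, 149, 59, 66) [0.52033923 0.10345387 0.044     ] [0.5279248  0.14998671 0.044     ] [0.52413202 0.12672029 0.044     ]
```

View pics/d3z.png

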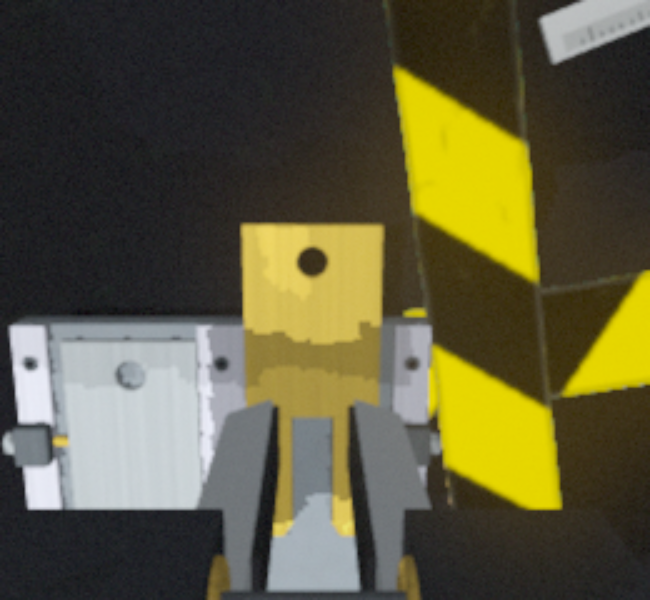

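The shim overhangs the lip by about 34 mm, with its tail at zoom (312,225), and is centred between the fingers. Move in front, open and descend around the tail.

arm_command(commands=[{"linear":[-0.11,0.017,0],"spin":0,"gripper":80},{"linear":[-0.11,0.017,0],"spin":0,"gripper":80},{"linear":[-0.11,0.017,0],"spin":0,"gripper":80},{"linear":[-0.11,0.018,0],"spin":0,"gripper":80},{"linear":[0,0,0],"spin":0,"gripper":80},{"linear":[0,0,0],"spin":0,"gripper":80},{"linear":[0,0,0],"spin":0,"gripper":80},{"linear":[0,0,0],"spin":0,"gripper":80}])

```text
clock: 13.47
tool_pos: [0.536, 0.1251, 0.112]
ee_rot: [3.141, 0.001, 2.98]
ft_force: [-0.5, 0.4, 0.1]
gripper_width: 0.0734
finger_force: 0.0
```

```bash
python3 - <<'E'
from h import *
im,w,r,a,b=tail(); s=bot.observe(); print(s["clock"],s["tool_pos"],s["ee_rot"],s["gripper_width"],r,a,b,(a+b)/2)
for q in ["brass_shim_tail"]: print(pp("wrist",q), proj(w,[[.5243,.1264,.044]]))
E
```

```text
13.5167 [0.5359918  0.12506613 0.1119589 ] [3.14134402e+00 7.40276877e-04 2.97969073e+00] 0.0747350981500094 (269, 0, 36, 83) [0.38789409 0.1588345  0.044     ] [0.3920402  0.18424341 0.044     ] [0.38996714 0.17153895 0.044     ]
[([255.9, 190.0], 0.93)] [[254.52719444 189.20063158]]
```

arm_command(commands=[{"linear":[-0.02,0.004,-0.2],"spin":0,"gripper":80},{"linear":[0,0,-0.25],"spin":0,"gripper":80},{"linear":[0,0,-0.25],"spin":0,"gripper":80},{"linear":[0,0,-0.2],"spin":0,"gripper":80},{"linear":[0,0,-0.15],"spin":0,"gripper":80},{"linear":[0,0,-0.05],"spin":0,"gripper":80},{"linear":[0,0,0],"spin":0,"gripper":80},{"linear":[0,0,0],"spin":0,"gripper":80}])

```text
clock: 14.23
tool_pos: [0.5343, 0.1254, 0.0241]
ee_rot: [3.141, 0.0, 2.98]
ft_force: [0.6, 0.5, 0.3]
gripper_width: 0.0749
finger_force: 0.0
```

arm_command(commands=[{"linear":[0,0,0],"spin":0,"gripper":54},{"linear":[0,0,0],"spin":0,"gripper":54},{"linear":[0,0,0],"spin":0,"gripper":53},{"linear":[0,0,0],"spin":0,"gripper":53},{"linear":[0,0,0],"spin":0,"gripper":53}], grip_force=8)

```text
clock: 14.65
tool_pos: [0.534, 0.1254, 0.0242]
ee_rot: [3.141, 0.001, 2.98]
ft_force: [-0.3, -0.5, 1.1]
gripper_width: 0.0503
finger_force: 0.0
```

Now close gently, then firm up.

arm_command(commands=[{"linear":[0,0,0],"spin":0,"gripper":40},{"linear":[0,0,0],"spin":0,"gripper":40},{"linear":[0,0,0],"spin":0,"gripper":40},{"linear":[0,0,0],"spin":0,"gripper":40}], grip_force=8)

```text
clock: 14.98
tool_pos: [0.5339, 0.1253, 0.024]
ee_rot: [3.142, 0.0, 2.98]
ft_force: [-0.5, -1.2, 2.6]
gripper_width: 0.045
finger_force: 8.0
```

arm_command(commands=[{"linear":[0,0,0],"spin":0,"gripper":40},{"linear":[0,0,0],"spin":0,"gripper":40},{"linear":[0,0,0],"spin":0,"gripper":40}], grip_force=40)

```text
clock: 15.23
tool_pos: [0.5339, 0.1253, 0.0239]
ee_rot: [3.142, 0.0, 2.98]
ft_force: [-0.5, -0.3, 2.9]
gripper_width: 0.0445
finger_force: 40.0
```

arm_command(commands=[{"linear":[0,0,0.01],"spin":0,"gripper":40},{"linear":[0,0,0.015],"spin":0,"gripper":40},{"linear":[0,0,0.02],"spin":0,"gripper":40},{"linear":[0,0,0.02],"spin":0,"gripper":40}])

```text
clock: 15.57
tool_pos: [0.5334, 0.1253, 0.0287]
ee_rot: [-3.141, -0.001, 2.98]
ft_force: [-0.1, -0.0, -2.6]
gripper_width: 0.0441
finger_force: 40.0
```

arm_command(commands=[{"linear":[0,0,0.06],"spin":0,"gripper":40},{"linear":[0,0,0.12],"spin":0,"gripper":40},{"linear":[0,0,0.2],"spin":0,"gripper":40},{"linear":[-0.05,-0.05,0.2],"spin":0,"gripper":40},{"linear":[-0.1,-0.15,0.1],"spin":0,"gripper":40},{"linear":[-0.15,-0.2,0],"spin":0.0,"gripper":40},{"linear":[-0.15,-0.25,0],"spin":0.01,"gripper":40},{"linear":[-0.15,-0.25,0],"spin":0.01,"gripper":40},{"linear":[-0.15,-0.25,0],"spin":0.01,"gripper":40},{"linear":[-0.15,-0.25,0],"spin":0.01,"gripper":40},{"linear":[-0.15,-0.25,0],"spin":0.01,"gripper":40},{"linear":[-0.14,-0.25,0],"spin":0.01,"gripper":40}])

```text
clock: 16.57
tool_pos: [0.437, -0.0277, 0.0839]
ee_rot: [-3.141, -0.0, 3.075]
ft_force: [0.1, -0.3, -1.0]
gripper_width: 0.044
finger_force: 40.0
```

arm_command(commands=[{"linear":[0,-0.3,0],"spin":0.0162,"gripper":40},{"linear":[0,-0.3,0],"spin":0,"gripper":40},{"linear":[0,-0.3,0],"spin":0,"gripper":40},{"linear":[0,-0.3,0],"spin":0,"gripper":40},{"linear":[0,-0.3,0],"spin":0,"gripper":40},{"linear":[0,-0.3,0],"spin":0,"gripper":40},{"linear":[0,-0.3,0],"spin":0,"gripper":40},{"linear":[0,-0.3,0],"spin":0,"gripper":40},{"linear":[0,-0.2,0],"spin":0,"gripper":40},{"linear":[0,-0.05,0],"spin":0,"gripper":40},{"linear":[0,0,0],"spin":0,"gripper":40},{"linear":[0,0,0],"spin":0,"gripper":40}])

```text
clock: 17.57
tool_pos: [0.4378, -0.2378, 0.0835]
ee_rot: [3.14, -0.001, 3.099]
ft_force: [-0.1, 1.0, 0.0]
gripper_width: 0.0438
finger_force: 40.0
```

```bash
python3 - <<'E'
from h import *
import pickle
w=bot.camera_params("wrist"); im=bot.camera("wrist"); cv2.imwrite("pics/e1.png",im); pickle.dump(w,open("e1.pkl","wb"))
s=bot.observe();print(s["tool_pos"],s["ee_rot"],s["ft_force"],s["ft_torque"],s["finger_force"],s["clock"])
sd=bot.camera("side");cv2.imwrite("pics/e1s.png",sd); sc=bot.camera("scene");cv2.imwrite("pics/e1c.png",sc)
a=cv2.resize(im,(512,384)); b=cv2.resize(sd[120:260,190:330],(280,280)); c=cv2.resize(sc[150:290,220:360],(280,280))
o=np.zeros((564,800,3),np.uint8); o[:384,:512]=a; o[:280,516:796]=b; o[282:562,516:796]=c; cv2.imwrite("pics/e1m.png",o)
E
```

```text
[ 0.43788982 -0.23743033  0.08344232] [ 3.14044481e+00 -7.11066737e-04  3.09960684e+00] [-0.11009923  0.40410251 -1.302302  ] [0.10991105 0.00985095 0.01318931] 39.997994899749756 17.6167
```

View pics/e1m.png

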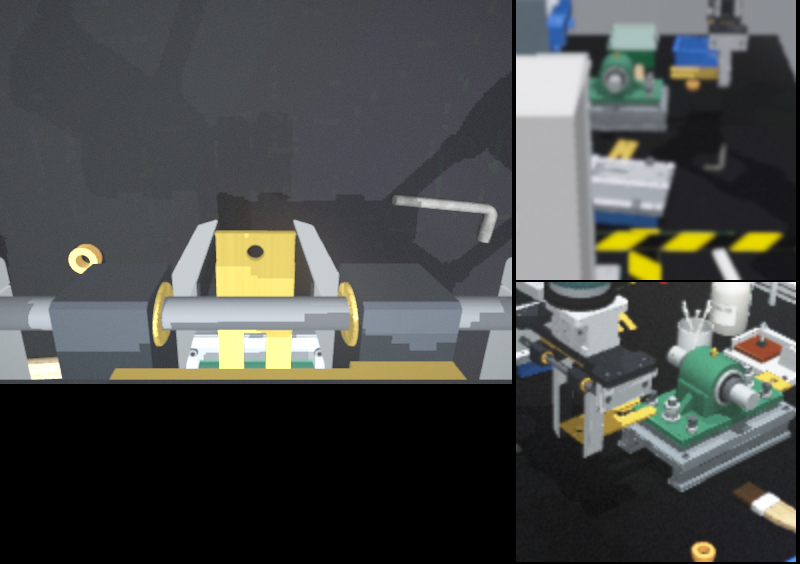

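The shim is held straight and centred between the fingers (tail 216–295 at row 232, prongs 219–244 and 266–292 near row 350). The soleplate shows behind it at the bottom. I'll fit droop and lateral offset from its edges.

```bash
python3 - <<'E'
from h import *
import pickle
from scipy.optimize import least_squares
w=pickle.load(open("e1.pkl","rb")); im=cv2.imread("pics/e1.png").astype(float)
sat=im[:,:,2]-im[:,:,0]  # yellow-ness
obs=[]
def edge(row,lo,hi):
    p=np.convolve(np.pad(sat[row,lo:hi+1],1,mode='edge'),[1,1,1],'valid')/3; p=sat[row,lo:hi+1]; g=np.abs(np.diff(p)); 
    k=g.argmax(); sl=slice(max(0,k-2),k+3); return lo+(np.arange(len(g))[sl]*g[sl]).sum()/g[sl].sum()+.5, g.max()
for row in list(range(236,292,6))+list(range(334,364,3)):
    e=[]
    for lo,hi,y,on in [(209,224,22.5,1),(287,302,-22.5,1),(238,250,7,row>330),(260,272,-7,row>330)]:
        if on:
            c,g=edge(row,lo,hi); e.append((round(c,1)))
            if g>25: obs.append((row,c,y))
    if row in (236,284,334,349,361): print(row,e)
# model: line at tool-frame lateral y; find plane z0 + droop
R=np.array(w["R"]);t=np.array(w["t"]);c=-R.T@t;Ki=np.linalg.inv(w["mtx"])
tcp=np.array([.4379,-.2376,.0835]); 
def res(p):
    z0,dr,lat,yaw=p; d=np.array([np.cos(yaw),np.sin(yaw),0]);n=np.array([-d[1],d[0],0])
    # sign: image right = ? tool at ~180 -> image right=+y
    nn=np.array([np.sin(dr)*d[0],np.sin(dr)*d[1],np.cos(dr)]); o=np.array([tcp[0],tcp[1],tcp[2]+z0])
    r=[]
    for row,col,y in obs:
        v=R.T@Ki@np.array([col,row,1.]); s=nn@(o-c)/(nn@v); X=c+s*v
        r.append(((X-o)@n-lat)*1e3-(-y))
    return r
s=least_squares(res,[.02,0,0,np.radians(-2.4)],loss='soft_l1'); 
print("z0",s.x[0],"droop deg",np.degrees(s.x[1]),"lat mm",s.x[2]*1e3,"yaw",np.degrees(s.x[3]),"rms",np.std(res(s.x)),len(obs))
E
```

```text
236 [np.float64(214.8), np.float64(295.3)]
284 [np.float64(215.6), np.float64(293.9)]
334 [np.float64(217.5), np.float64(291.5), np.float64(243.4), np.float64(265.8)]
349 [np.float64(218.3), np.float64(290.7), np.float64(243.4), np.float64(265.5)]
361 [np.float64(218.5), np.float64(290.5), np.float64(243.6), np.float64(265.2)]
z0 0.020471496058929763 droop deg 0.28348038021736893 lat mm -0.4547396657977967 yaw -2.650165701576163 rms 0.19411624607988232 60
```

```bash
python3 - <<'E'
from h import *
import pickle
L={n:pickle.load(open(n+".pkl","rb")) for n in ["b1","b2"]}
b1=cv2.imread("pics/b1.png")[92:132,160:270]; b2=cv2.imread("pics/b2.png")[98:145,65:185]
a=cv2.resize(b1,None,fx=6,fy=6,interpolation=2); b=cv2.resize(b2,None,fx=6,fy=6,interpolation=2)
o=np.zeros((a.shape[0]+b.shape[0]+4,730,3),np.uint8); o[:a.shape[0],:a.shape[1]]=a; o[a.shape[0]+4:,:b.shape[1]]=b; cv2.imwrite("pics/st.png",o); print(a.shape,b.shape)
E
```

```text
(240, 660, 3) (282, 720, 3)
```

View pics/st.png

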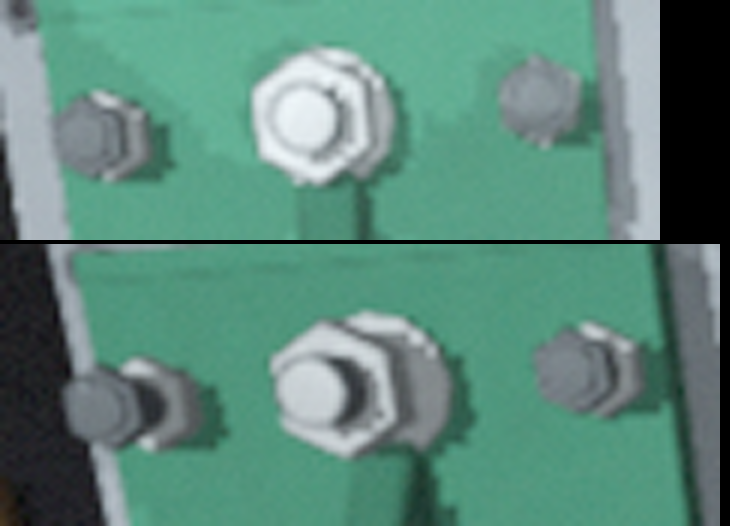

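Stud and screw tops. Upper crop (b1): stud (304,118), screws (90,137) and (540,97). Lower crop (b2): stud (308,148), screws (98,161) and (568,126).

```bash
python3 - <<'E'
from h import *
import pickle
L={n:pickle.load(open(n+".pkl","rb")) for n in ["b1","b2"]}
f=lambda u,ox,oy:((u[0]+.5)/6-.5+ox,(u[1]+.5)/6-.5+oy)
for n,a,b,z in [("stud",(304,118),(308,148),.091),("s1",(90,137),(98,161),.083),("s2",(540,97),(568,126),.083)]:
    a=f(a,160,92);b=f(b,65,98); print(n,tri([(L["b1"],a),(L["b2"],b)])[0],ray(L["b1"],a,z),ray(L["b2"],b,z))
E
```

```text
stud [ 0.58222801 -0.24334325  0.09317321] [ 0.58216749 -0.24364337  0.091     ] [ 0.58219989 -0.24430485  0.091     ]
s1 [ 0.58055703 -0.27787969  0.08685758] [ 0.58071822 -0.27886472  0.083     ] [ 0.580201   -0.27998755  0.083     ]
s2 [ 0.58346629 -0.20728545  0.08545129] [ 0.58340491 -0.20732089  0.083     ] [ 0.58345103 -0.20803032  0.083     ]
```

arm_command(commands=[{"linear":[0,0,-0.1],"spin":0,"gripper":40},{"linear":[0,0,-0.2],"spin":0,"gripper":40},{"linear":[0,0,-0.2],"spin":0,"gripper":40},{"linear":[0,0,-0.12],"spin":0,"gripper":40},{"linear":[0,0,-0.04],"spin":0,"gripper":40},{"linear":[0,0,0],"spin":0,"gripper":40},{"linear":[0,0,0],"spin":0,"gripper":40},{"linear":[0,0,0],"spin":0,"gripper":40}])

```text
clock: 18.38
tool_pos: [0.4392, -0.2389, 0.0312]
ee_rot: [-3.141, 0.001, 3.1]
ft_force: [0.6, 0.0, -1.6]
gripper_width: 0.0439
finger_force: 40.0
```

```bash
python3 - <<'E'
from h import *
w=bot.camera_params("wrist"); im=bot.camera("wrist"); cv2.imwrite("pics/f1.png",im)
s=bot.observe();print(s["tool_pos"],s["ee_rot"],s["ft_force"],s["clock"])
E
```

```text
[ 0.43925057 -0.23898044  0.03132355] [-3.14077930e+00  1.37488344e-03  3.09960305e+00] [-0.02971867  0.31884196 -0.2712796 ] 18.4333
```

arm_command(commands=[{"linear":[0,0.012,-0.006],"spin":0,"gripper":40},{"linear":[0.02,-0.0008,0],"spin":0,"gripper":40},{"linear":[0.025,-0.001,0],"spin":0,"gripper":40},{"linear":[0.025,-0.001,0],"spin":0,"gripper":40},{"linear":[0.025,-0.001,0],"spin":0,"gripper":40},{"linear":[0.025,-0.001,0],"spin":0,"gripper":40},{"linear":[0.025,-0.001,0],"spin":0,"gripper":40},{"linear":[0.02,-0.001,0],"spin":0,"gripper":40},{"linear":[0,0,0],"spin":0,"gripper":40}])

```text
clock: 19.18
tool_pos: [0.4523, -0.2383, 0.0301]
ee_rot: [-3.142, 0.0, 3.1]
ft_force: [0.1, -0.3, -1.1]
gripper_width: 0.0441
finger_force: 40.0
```

arm_command(commands=[{"linear":[0,0,0.005],"spin":0,"gripper":40},{"linear":[0.02,-0.0008,0],"spin":0,"gripper":40},{"linear":[0.025,-0.001,0],"spin":0,"gripper":40},{"linear":[0.025,-0.001,0],"spin":0,"gripper":40},{"linear":[0.025,-0.001,0],"spin":0,"gripper":40},{"linear":[0.025,-0.001,0],"spin":0,"gripper":40},{"linear":[0.025,-0.001,0],"spin":0,"gripper":40},{"linear":[0.025,-0.001,0],"spin":0,"gripper":40},{"linear":[0.02,-0.001,0],"spin":0,"gripper":40},{"linear":[0,0,0],"spin":0,"gripper":40}])

```text
clock: 20.02
tool_pos: [0.4675, -0.2389, 0.0305]
ee_rot: [-3.142, 0.0, 3.1]
ft_force: [0.0, 1.5, -1.3]
gripper_width: 0.044
finger_force: 40.0
```

arm_command(commands=[{"linear":[0.02,-0.0008,0],"spin":0,"gripper":40},{"linear":[0.025,-0.001,0],"spin":0,"gripper":40},{"linear":[0.025,-0.001,0],"spin":0,"gripper":40},{"linear":[0.025,-0.001,0],"spin":0,"gripper":40},{"linear":[0.025,-0.001,0],"spin":0,"gripper":40},{"linear":[0.025,-0.001,0],"spin":0,"gripper":40},{"linear":[0.025,-0.001,0],"spin":0,"gripper":40},{"linear":[0.025,-0.001,0],"spin":0,"gripper":40}])

```text
clock: 20.68
tool_pos: [0.4829, -0.2394, 0.0305]
ee_rot: [3.142, 0.0, 3.1]
ft_force: [-0.2, -0.1, -1.8]
gripper_width: 0.0439
finger_force: 40.0
```

arm_command(commands=[{"linear":[0.03,-0.0013,0],"spin":0,"gripper":40},{"linear":[0.03,-0.0013,0],"spin":0,"gripper":40},{"linear":[0.03,-0.0013,0],"spin":0,"gripper":40},{"linear":[0.03,-0.0013,0],"spin":0,"gripper":40},{"linear":[0.03,-0.0013,0],"spin":0,"gripper":40},{"linear":[0.03,-0.0013,0],"spin":0,"gripper":40}])

```text
clock: 21.18
tool_pos: [0.4973, -0.24, 0.0305]
ee_rot: [3.141, -0.0, 3.1]
ft_force: [0.6, -0.5, -1.3]
gripper_width: 0.044
finger_force: 40.0
```

arm_command(commands=[{"linear":[0.03,-0.0013,0],"spin":0,"gripper":40},{"linear":[0.03,-0.0013,0],"spin":0,"gripper":40},{"linear":[0.03,-0.0013,0],"spin":0,"gripper":40},{"linear":[0.03,-0.0013,0],"spin":0,"gripper":40},{"linear":[0.03,-0.0013,0],"spin":0,"gripper":40},{"linear":[0.03,-0.0013,0],"spin":0,"gripper":40},{"linear":[0.02,-0.0008,0],"spin":0,"gripper":40},{"linear":[0.0,0,0],"spin":0,"gripper":40}])

```text
clock: 21.85
tool_pos: [0.5135, -0.2409, 0.0305]
ee_rot: [-3.142, 0.0, 3.1]
ft_force: [1.1, -0.3, -0.9]
gripper_width: 0.0442
finger_force: 40.0
```

arm_command(commands=[{"linear":[0.015,-0.0006,0],"spin":0,"gripper":40},{"linear":[0.015,-0.0006,0],"spin":0,"gripper":40},{"linear":[0.015,-0.0006,0],"spin":0,"gripper":40},{"linear":[0.012,-0.0006,0],"spin":0,"gripper":40},{"linear":[0.01,-0.0004,0],"spin":0,"gripper":40},{"linear":[0,0,0],"spin":0,"gripper":40}])

```text
clock: 22.35
tool_pos: [0.5186, -0.241, 0.0305]
ee_rot: [3.142, 0.0, 3.1]
ft_force: [-0.5, -0.1, -0.8]
gripper_width: 0.0443
finger_force: 40.0
```

arm_command(commands=[{"linear":[0.006,-0.0003,0],"spin":0,"gripper":40},{"linear":[0.006,-0.0003,0],"spin":0,"gripper":40},{"linear":[0.006,-0.0003,0],"spin":0,"gripper":40},{"linear":[0.006,-0.0003,0],"spin":0,"gripper":40},{"linear":[0.006,-0.0003,0],"spin":0,"gripper":40},{"linear":[0,0,0],"spin":0,"gripper":40}])

```text
clock: 22.85
tool_pos: [0.5209, -0.2411, 0.0306]
ee_rot: [3.142, 0.0, 3.1]
ft_force: [-0.1, 0.3, -1.6]
gripper_width: 0.044
finger_force: 40.0
```

arm_command(commands=[{"linear":[0.005,-0.0002,0],"spin":0,"gripper":40},{"linear":[0.005,-0.0002,0],"spin":0,"gripper":40},{"linear":[0.005,-0.0002,0],"spin":0,"gripper":40},{"linear":[0,0,0],"spin":0,"gripper":40}])

```text
clock: 23.18
tool_pos: [0.5214, -0.241, 0.0304]
ee_rot: [3.141, -0.001, 3.1]
ft_force: [-1.8, -0.2, -0.7]
gripper_width: 0.0438
finger_force: 40.0
```

arm_command(commands=[{"linear":[0.006,-0.0002,0],"spin":0,"gripper":40},{"linear":[0.006,-0.0002,0],"spin":0,"gripper":40},{"linear":[0,0,0],"spin":0,"gripper":40}])

```text
clock: 23.43
tool_pos: [0.5216, -0.241, 0.0302]
ee_rot: [3.141, -0.003, 3.1]
ft_force: [-5.5, 0.2, -1.5]
gripper_width: 0.0441
finger_force: 40.0
```

arm_command(commands=[{"linear":[0,0,-0.005],"spin":0,"gripper":40},{"linear":[0,0,-0.004],"spin":0,"gripper":40},{"linear":[0,0,0],"spin":0,"gripper":40}])

```text
clock: 23.68
tool_pos: [0.5216, -0.241, 0.0295]
ee_rot: [3.141, -0.003, 3.1]
ft_force: [-5.4, -0.6, -0.1]
gripper_width: 0.0443
finger_force: 40.0
```

arm_command(commands=[{"linear":[0,0,-0.004],"spin":0,"gripper":40},{"linear":[0,0,-0.003],"spin":0,"gripper":40},{"linear":[0,0,0],"spin":0,"gripper":40}])

```text
clock: 23.93
tool_pos: [0.5216, -0.2409, 0.029]
ee_rot: [3.141, -0.003, 3.1]
ft_force: [-5.2, -0.5, 0.2]
gripper_width: 0.0443
finger_force: 40.0
```

arm_command(commands=[{"linear":[0,0,-0.003],"spin":0,"gripper":40},{"linear":[0,0,0],"spin":0,"gripper":40}], grip_force=10)

```text
clock: 24.1
tool_pos: [0.5222, -0.2409, 0.0289]
ee_rot: [3.141, -0.001, 3.099]
ft_force: [-5.5, -0.7, 0.3]
gripper_width: 0.0449
finger_force: 10.0
```

arm_command(commands=[{"linear":[0,0,0],"spin":0,"gripper":49},{"linear":[0,0,0],"spin":0,"gripper":52},{"linear":[0,0,0],"spin":0,"gripper":58},{"linear":[0,0,0],"spin":0,"gripper":64},{"linear":[0,0,0],"spin":0,"gripper":70},{"linear":[0,0,0],"spin":0,"gripper":70},{"linear":[0,0,0],"spin":0,"gripper":70}])

```text
clock: 24.68
tool_pos: [0.5232, -0.2412, 0.0291]
ee_rot: [-3.142, 0.001, 3.1]
ft_force: [0.1, -0.1, 0.4]
gripper_width: 0.0659
finger_force: 0.0
```

```bash
python3 - <<'E'
from h import *
import pickle
w=bot.camera_params("wrist"); im=bot.camera("wrist"); cv2.imwrite("pics/g1.png",im)
s=bot.observe();print(s["tool_pos"],s["ee_rot"],s["ft_force"],s["gripper_width"],s["clock"])
print(pp("wrist","brass_shim_tail"))
for u,_ in pp("wrist","brass_shim_tail"): print(ray(w,u,.049))
E
```

```text
[ 0.52313222 -0.24117833  0.02907026] [3.14157602e+00 3.67706980e-04 3.09953112e+00] [0.38347958 0.19318211 0.03693468] 0.06587534533753989 24.7333
[([257.1, 230.9], 0.88)]
[ 0.51339531 -0.23978818  0.049     ]
```

arm_command(commands=[{"linear":[-0.05,0.002,0],"spin":0,"gripper":70},{"linear":[-0.2,0.008,0],"spin":0,"gripper":70},{"linear":[-0.3,0.013,0],"spin":0,"gripper":70},{"linear":[-0.2,0.008,0.2],"spin":0,"gripper":70},{"linear":[0,0,0.4],"spin":0,"gripper":70},{"linear":[0,0,0.4],"spin":0,"gripper":70},{"linear":[0,0,0.4],"spin":0,"gripper":70},{"linear":[0.4,0,0.4],"spin":0,"gripper":70},{"linear":[0.45,0,0],"spin":0,"gripper":70},{"linear":[0.45,0,0],"spin":0,"gripper":70},{"linear":[0.3,0,0],"spin":0,"gripper":70},{"linear":[0,0,0],"spin":0,"gripper":70}])

```text
clock: 25.83
tool_pos: [0.5929, -0.2388, 0.17]
ee_rot: [-3.141, 0.004, 3.101]
ft_force: [1.0, -0.8, 0.6]
gripper_width: 0.0658
finger_force: 0.0
```

arm_command(commands=[{"linear":[0.3,0,0],"spin":0,"gripper":70},{"linear":[0.2,0,0],"spin":0,"gripper":70},{"linear":[0,0,0],"spin":0,"gripper":70},{"linear":[0,0,0],"spin":0,"gripper":70}])

```text
clock: 26.17
tool_pos: [0.6275, -0.2385, 0.1698]
ee_rot: [3.141, -0.002, 3.1]
ft_force: [-0.7, -0.2, 0.6]
gripper_width: 0.0658
finger_force: 0.0
```

```bash
python3 - <<'E'
from h import *
w=bot.camera_params("wrist"); im=bot.camera("wrist"); cv2.imwrite("pics/h1.png",im)
s=bot.observe();print(s["tool_pos"],s["ft_force"],s["clock"])
for q in ["brass_shim_tail","front_stud"]:
    for u,c in pp("wrist",q): print(q,u,c,ray(w,u,.049 if "tail" in q else .045))
print("expected tail corners px",proj(w,[[.5132,-.2185,.049],[.5113,-.2635,.049],[.5122,-.241,.049],[.5822,-.2439,.091]]))
b=cv2.resize(im[0:230,130:400],(700,596)); cv2.imwrite("pics/h1z.png",b)
E
```

```text
[ 0.62690969 -0.2385388   0.17001794] [-0.39879642  0.67436961  0.05632227] 26.2167
brass_shim_tail [249.9, 62.9] 0.84 [ 0.50997913 -0.23841101  0.049     ]
brass_shim_tail [346.8, 172.3] 0.73 [ 0.61505042 -0.14685635  0.049     ]
front_stud [246.2, 146.6] 0.82 [ 0.58595328 -0.24560259  0.045     ]
expected tail corners px [[271.85791395  65.71400074]
 [222.50014633  65.68114981]
 [247.17695705  65.63889053]
 [246.50510373 147.8485678 ]]
```

View pics/h1z.png

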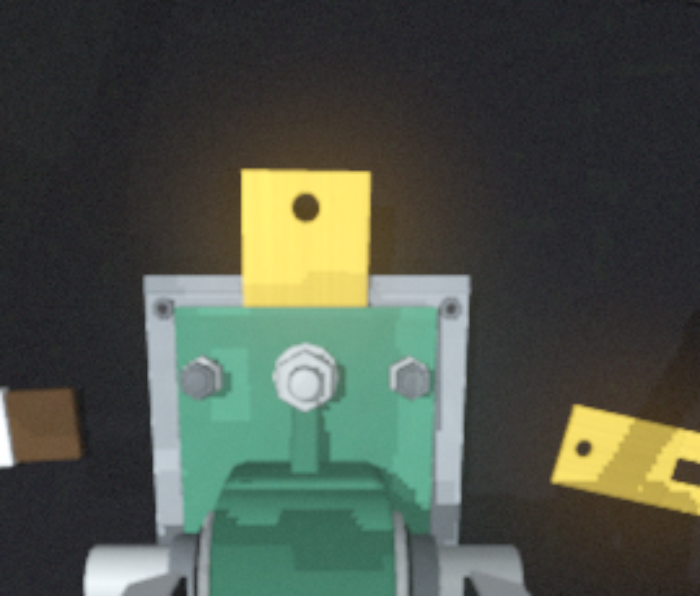

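The shim is under the foot with its tail square and in line with the stud (tail at zoom row 169, soleplate edge at row 276). I'll measure the overhang with sub-pixel edges.

```bash
python3 - <<'E'
from h import *
w=bot.camera_params("wrist"); im=cv2.imread("pics/h1.png").astype(float)
def e(cols,lo,hi,ch):
    p=im[lo:hi,cols].mean(1); p=p[:,2]-p[:,0] if ch else p.sum(1); g=np.abs(np.diff(p)); k=g.argmax(); s=slice(max(0,k-2),k+3)
    return lo+(np.arange(len(g))[s]*g[s]).sum()/g[s].sum()+.5
t=e(slice(228,268),58,72,1); l=e(slice(195,220),98,114,0); r=e(slice(278,305),98,114,0); print(t,l,r)
T=ray(w,(247.5,t),.049); E=(ray(w,(207,l),.045)+ray(w,(291,r),.045))/2
print(T,E,"overhang",(E-T)[0], ray(w,(247.7,147.8),.091))
E
```

```text
65.18775885872066 105.75490399584847 105.7707182320442
[ 0.51123266 -0.24075878  0.049     ] [ 0.54685837 -0.24115115  0.045     ] overhang 0.03562571527043712 [ 0.58173299 -0.24302942  0.091     ]
```

```bash
python3 -c "
from station import bot
print(bot.close_job())"
```

```text
the job is handed in; nothing more can be done
None
```

The brass shim is under the bearing's front foot, pushed gently (about 5.5 N) until its slot met the stud and then released; it overhangs the soleplate by 35.6 mm against 35 mm expected, and the job was handed in at about 26 s.

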